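# Fit the cover panel in a checker case and close it

### The job

The cover panel of the open checker case has been left lying on top of the case's inner lip. Get its far edge tipped down into the well and slid in under the lip, press the near edge down past the two ball catches until the panel lies flat on its ledge, and only then close the lid fully. Leave the dice in the case and everything else on the counter where they are.

Things in the scene. Friction and masses are not known exactly. Their poses are not given: they have to be found in the camera images.
- case: Wooden box fixed to the counter, 204 (x) x 216 (y) x 46 mm high, walls 8 mm, open on top. Origin: centre of its underside; x from its front wall (robot's side) to its back wall, z up. Inside in its own x: dice trough -94 to -49 mm (floor 8 mm up), cross rail -49 to -39 mm, checker well -39 to +94 mm with a ledge for the panel 18 mm up all round the well. Inside width 200 mm.
- rail_top (a point): Middle of the top of the dark cross rail between dice trough and well: 10 mm thick, top 36 mm above the case's underside, at the case's x -44 mm.
- lip_front (a point): Middle of the lower front edge of the dark lip that overhangs the ledge along the case's back wall: it covers the case's x 78 to 94 mm, underside 28 mm up (10 mm over the ledge), top 36 mm up.
- catches (a point): Midpoint between the tips of two brass ball catches (14 mm balls, 60 mm to either side in y, centres 28 mm up) that stick out 6 mm from the rail's rear face, over the ledge, and are sprung into the rail. Once its far edge is fully in, the panel's near edge rests on them; a firm press of about 5 to 15 N down on the pull snaps it past.
- pull (a point): Centre of the dark pull bar, 14 (x) x 80 (y) x 16 mm high, fixed on the loose cover panel 22 mm from its near edge; this point is 14 mm above the panel's underside. Axes run as the case's. At the start the panel lies level on lip (overlap 4 to 10 mm) and rail, and slides along the case's x between its side walls. Seated, this point is 32 mm above the case's underside.
- far_edge (a point): Middle of the lower far edge (towards the lip) of the cover panel, a light wooden board 130 (x) x 196 (y) x 6 mm of 0.1 to 0.25 kg; 108 mm from the pull's centre along the panel's x.
- near_edge (a point): Middle of the lower near edge of the cover panel (towards the rail and the robot).
- lid (a joint): Angle of the lid: 0 closed, 1.57 upright, 1.75 its stop. Stiff hinge: it stays where it is left; about 3 N at its free edge moves it. Hinge axis along the case's x on its right side (case's y -108 mm, 46 mm up); it closes over towards the case's +y. The lid is a board 204 x 216 x 10 mm, inner face on the axis, outer face 10 mm off it.
- lid_edge (a point): Middle of the lid's free edge, on its outer face (216 mm from the hinge axis).
- die_a: Bone die, 14 mm cube, lying in the dice trough near its right end; origin under its centre.
- die_b: Bone die, 14 mm cube, lying in the dice trough near its left end; origin under its centre.
- ivory0: Lowest of a stack of six ivory-white checkers (36 mm diameter, 10 mm thick each) on the counter; origin under its centre.
- ivory5: Topmost checker of that stack; origin under its centre.
- walnut: Red walnut checker, 36 mm diameter, 10 mm thick, on the counter; origin under its centre.
- cap: Brass corner cap, 34 x 34 x 24 mm, on the counter; origin under its centre.
- driver: Screwdriver lying on the counter; origin at its middle.
- glue: Glue bottle, 56 mm diameter, 130 mm high, standing on the counter; origin under its centre.
Mind the look-alikes: they are no part of the job. Leave any orange or yellow look-alike of the part that bears pull alone.

How it is judged (in metres and radians):
On the way, in this order (a step that is already met when the one before it is completed fails the run):
1. the panel's far edge has been tipped down and slid in under the lip (x of far_edge in the frame of case above 0.083 m and z of far_edge in the frame of case below 0.023 m), for 0.05 s.
2. the panel lies flat on its ledge, far edge under the lip, while the lid is still open (x of far_edge in the frame of case above 0.086 m and z of each of far_edge, near_edge in the frame of case below 0.021 m and x of near_edge in the frame of case above -0.041 m and value of joint lid above 0.5 rad), for 0.2 s.
At the end, for the whole second after the job is handed in: The panel lies flat on its ledge (both edges within 3 mm of it) with its far edge at least 8 mm in under the lip, and the lid is shut to within 0.03 rad and still (x of far_edge in the frame of case above 0.086 m and z of each of far_edge, near_edge in the frame of case below 0.021 m and x of near_edge in the frame of case above -0.041 m and value of joint lid below 0.03 rad and velocity of joint lid below 0.02 rad/s); the robot touches nothing.
It fails at once if a die in the case is moved more than 20 mm (distance of any of die_a, die_b from where it was at the start of the episode above 0.02 m).
It fails at once if something on the counter is moved more than 20 mm (distance of any of ivory0, ivory5, walnut, cap, driver, glue from where it was at the start of the episode above 0.02 m).
It also fails if it takes over 61 s, if anything falls off the work surface, if the arm or the gripper's body presses on something with over 40 N, if the wrist force passes 120 N, or if a joint passes its speed limit or range.

### The arm

A 7-joint arm with a two-finger parallel gripper is mounted at the origin on the work surface. World frame = base frame: x ahead of the robot, y to its left, z up, the work surface at z = 0. Lengths are in mm, angles in rad, forces in N, time in s.
With the tool pointing down it reaches from about 400 to 875 mm from the base axis. Payload 4.4 kg.
Tool frame: the origin (TCP) lies at the very end of the fingers, on their centre line; the grasp point (between the pads) lies 19 mm behind it; z points along the fingers, y is the line along which they close (so a half turn about z gives the same grasp; the last joint's range is limited). The gripper opens to 85 mm and grips with 20 to 120 N. Pads are 22 mm wide; open, the fingers measure 114 mm over their backs; the gripper's body (76 mm by 85 mm) begins 54 mm behind the grasp point. The pads swing forward as they close: fully open they stand 13 mm farther back than shut.
Start: joints at [-1.369, 0.628, 0.038, 1.517, -0.027, 0.996, -0.02], TCP at [171.972, 626.852, 231.313] pointing down, gripper open.
Joint ranges: [-3.06, 3.06], [-0.37, 2.12], [-1.25, 1.32], [0.18, 2.47], [-1.1, 4.24], [0.23, 1.98], [-2.94, 2.94]. Speed limits (rad/s): [2.57, 2.57, 3.14, 3.14, 3.14, 3.14, 3.14].

### API

Orientations are given as [roll, pitch, yaw] about the fixed x, y, z axes, in that order (R = Rz(yaw) Ry(pitch) Rx(roll)).
In Python, from cell import ctrl gives the robot as it stands.
- The arm moves only by the tool step_arm, never from a script. Its argument "series" is a list that holds one entry, the list of rows, each a list of 7 numbers: the turn, a rotation vector about the tool's x, y, z as a fraction of full scale, then the shift along the tool's x, y, z as a fraction of full scale, then the closure, from 0 (fully open) to 1 (shut). In form: [[[ax, ay, az, tx, ty, tz, gripper], ...]]. A call has 1 to 12 rows; each row shifts and turns the commanded pose from where the row before left it, along the tool's axes as they then stand; what a row does not reach is not made up. Full scale, the value 1, is 150 mm for a shift and 45 degrees for a turn. A row lasts 1/10 s, in which the tool goes at most 50 mm and 8.59 degrees, less where a joint would pass 70% of its speed; a pose out of reach is approached as far as the arm can. A call with a number of a shift or a turn outside -1 to 1 is refused whole. A call with a gripper value outside its range is refused whole. The fingers move at their own pace and stop on an object; the grip force is fixed at half the most. Time passes only in rows, so rows that do not move let the fingers close. It gives the time, the measured TCP pose, the force, the opening and the grip force at its end, in the units of the state.
- ctrl.read_state(): the state, without advancing time (a new reading comes with each control period).
- ctrl.get_image(name): name is "side" or "top"; returns a dict with "img" (480x640x3 uint8, red, green, blue), "fx", "fy", "cx", "cy" (pixels), "dist" ([k1, k2, p1, p2, k3] as OpenCV has them; the pictures are not rectified), "R" (3x3) and "t" (3): a world point X has camera coordinates R X + t. Camera axes: x right, y down, z forward; pixel columns grow to the right and rows downward; lengths in mm; the calibration is good to about 2 mm. A picture is of the moment at which its call begins. There is no depth.
- ctrl.finish_job(): hands the job in; it is judged then, once.
Trained networks look in a picture, given as the dict that the camera call returned (one of the last four; its "shot" number tells which), for a name from the list of things; names that differ only in an ending like _2 or _b are one class to them, and where a whole thing is asked for, a point or a joint stands for the part that bears it (a point fixed in the world has none). Each returns a list of dicts, best first, with "score" (0 to 1); they miss things now and then, are a little off and sometimes report something else, mostly with a low value. They report only what shows in the picture. A call takes as long as a camera call. They do not tell look-alikes from the thing itself.
- ctrl.recognise(picture, thing): "centre" ([column, row] in pixels, amid what is visible of it).
The state is a dict: "clock": time; "qpos": joint angles; "qd": joint speeds; "tau": joint torques, N m; "eef_pos": TCP position; "tool_rot": TCP orientation; "force": force on the tool from outside, world axes, zero at the start; "torque": the same for the moment, N m; "width": finger opening in mm; "gripper_force": force on a finger pad.
Only numpy, scipy, OpenCV 4.12 (cv2) and the standard library are available. Lean on these libraries where they do the work, as an engineer would, in place of code of your own. Each camera call takes 0.05 s, during which the arm holds its last target. There are 200 camera calls.

## Working session

There is one attempt and no reset: what is moved stays moved. The work goes in short steps, Python scripts to look and compute and a tool call to move; the robot and the scene stay as the last step left them, time stands still between calls to the robot, and variables do not carry over. Pictures are saved under pics/ and viewed, at most 10 in all, crops included, and the job is handed in when it is done.

Besides the shell and the picture viewer there is one more tool, called as name(argument=value, ...) on one line, values as JSON. step_arm: Moves the arm, as the interface text tells. Shift numbers are shares of 150 mm and turn numbers shares of 45 degrees, none past 1 either way. Its arguments: {"type":"object","properties":{"series":{"type":"array","items":{"type":"array","items":{"type":"array","items":{"type":"number","minimum":-1,"maximum":1}}}}},"required":["series"]}

```bash
ls; mkdir -p pics; cat > h.py <<'E'
import numpy as np, cv2
from cell import ctrl
def K(p): return np.array([[p["fx"],0,p["cx"]],[0,p["fy"],p["cy"]],[0,0,1.]])
def save(p,n): cv2.imwrite("pics/"+n,p["img"][:,:,::-1])
def ray(p,uv):
    x=cv2.undistortPoints(np.array([[uv]],float),K(p),np.array(p["dist"],float))[0,0]
    R=np.array(p["R"]);t=np.array(p["t"]); return -R.T@t, R.T@np.array([x[0],x[1],1.])
def atz(p,uv,z):
    o,d=ray(p,uv); return o+d*(z-o[2])/d[2]
def proj(p,X):
    R=np.array(p["R"],float); return cv2.projectPoints(np.array(X,float).reshape(-1,3),cv2.Rodrigues(R)[0],np.array(p["t"],float),K(p),np.array(p["dist"],float))[0].reshape(-1,2)
def tri(p,a,q,b):
    o1,d1=ray(p,a);o2,d2=ray(q,b); s=np.linalg.lstsq(np.c_[d1,-d2],o2-o1,rcond=None)[0]
    A=o1+s[0]*d1;B=o2+s[1]*d2; return (A+B)/2,np.linalg.norm(A-B)
E
python3 - <<'E'
from h import *
np.set_printoptions(precision=1,suppress=True)
T=ctrl.get_image("top");S=ctrl.get_image("side");save(T,"t0.png");save(S,"s0.png")
for n in ["case","rail_top","lip_front","catches","pull","far_edge","near_edge","lid_edge","lid","die_a","glue","ivory5","walnut","cap","driver"]:
    r=[]
    for p in (T,S):
        try:r.append([(np.round(d["centre"]).tolist(),round(d["score"],2)) for d in ctrl.recognise(p,n)[:3]])
        except Exception as e:r.append(str(e)[:60])
    print(n,r)
s=ctrl.read_state();print(s)
E
```

```text
pics
case [[([323.0, 234.0], 0.62), ([322.0, 208.0], 0.18)], [([298.0, 242.0], 0.67)]]
rail_top [[([321.0, 232.0], 0.58)], [([303.0, 243.0], 0.62), ([294.0, 230.0], 0.19)]]
lip_front [[([320.0, 236.0], 0.62)], [([300.0, 244.0], 0.55)]]
catches [[([319.0, 238.0], 0.81)], [([300.0, 242.0], 0.84)]]
pull [[([225.0, 316.0], 0.9), ([421.0, 282.0], 0.89), ([317.0, 211.0], 0.82)], [([435.0, 193.0], 0.98), ([311.0, 196.0], 0.86), ([338.0, 255.0], 0.7)]]
far_edge [[([224.0, 311.0], 0.91), ([420.0, 283.0], 0.78), ([135.0, 177.0], 0.78)], [([313.0, 194.0], 0.9), ([205.0, 301.0], 0.82), ([337.0, 252.0], 0.8)]]
near_edge [[([418.0, 277.0], 0.92), ([131.0, 175.0], 0.88), ([223.0, 312.0], 0.75)], [([308.0, 190.0], 0.98), ([203.0, 301.0], 0.94), ([338.0, 256.0], 0.86)]]
lid_edge [[], [([292.0, 231.0], 0.7)]]
lid [[([357.0, 226.0], 0.78)], [([293.0, 227.0], 0.82), ([302.0, 245.0], 0.61)]]
die_a [[], []]
glue [[([471.0, 150.0], 0.82)], [([290.0, 379.0], 0.6), ([302.0, 243.0], 0.6), ([292.0, 233.0], 0.2)]]
ivory5 [[([476.0, 244.0], 0.71)], [([187.0, 330.0], 0.57), ([196.0, 354.0], 0.46)]]
walnut [[], [([242.0, 357.0], 0.55)]]
cap [[([204.0, 239.0], 0.59)], [([361.0, 204.0], 0.49)]]
driver [[([232.0, 175.0], 0.79), ([323.0, 210.0], 0.18)], [([399.0, 232.0], 0.87)]]
{'clock': 1.6, 'qpos': array([-1.4,  0.6,  0. ,  1.5, -0. ,  1. , -0. ]), 'qd': array([-0., -0., -0., -0.,  0., -0.,  0.]), 'tau': array([  0. , -56.3,   1.2, -19.4,   0. ,   0. ,  -0. ]), 'eef_pos': array([171.9, 626.8, 231.3]), 'tool_rot': array([-3.1, -0. ,  2.9]), 'force': array([-0.4, -0.1, -0. ]), 'torque': array([-0. ,  0. ,  0.1]), 'gripper_force': 0.0, 'width': 84.97630668233059}
```

View pics/t0.png

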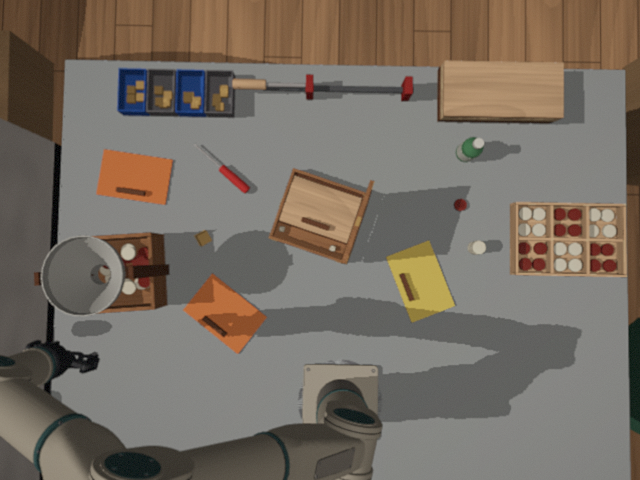

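View pics/s0.png

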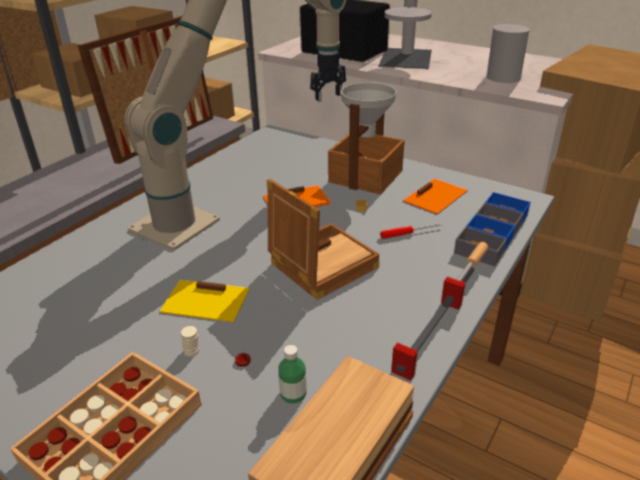

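The top view shows the case at about (322,216) with its lid upright on the right. The real light-wood panel, with its dark pull at about (318,223), lies in the case. The look-alikes are two orange panels at (135,177) and (225,313) and a yellow one at (421,282). In the side view the real pull is at about (322,243). I'll check that choice in a close crop.

```bash
python3 - <<'E'
from h import *
np.set_printoptions(precision=1,suppress=True)
T=ctrl.get_image("top");S=ctrl.get_image("side")
a=cv2.resize(T["img"][160:270,262:382],None,fx=5,fy=5,interpolation=cv2.INTER_CUBIC)
b=cv2.resize(S["img"][175:300,255:387],None,fx=4,fy=4,interpolation=cv2.INTER_CUBIC)
save({"img":cv2.resize(a,(600,550))},"ct.png");save({"img":cv2.resize(b,(660,625))[:600]},"cs.png")
for uv,z in [((317,223),50),((293,171),46),((272,244),46),((345,261),46),((478,248),60),((204,239),24),((461,205),10),((470,150),130)]:print(uv,atz(T,uv,z))
for n in ("t","R"):print(T[n],S[n])
print(T["fx"],S["fx"],ray(T,(320,240))[0],ray(S,(320,240))[0])
E
```

```text
(317, 223) [488.4  72.4  50. ]
(293, 171) [630.4 140.7  46. ]
(272, 244) [429.2 193.9  46. ]
(345, 261) [386.5  -5.6  46. ]
(478, 248) [ 428.1 -362.8   60. ]
(204, 239) [440.1 383.8  24. ]
(461, 205) [ 548.9 -330.4   10. ]
(470, 150) [ 679.8 -319.6  130. ]
[  71.1  471.6 1470.5] [-432.2  -39.7 1728.4]
[[ 0.  -1.   0. ]
 [-1.  -0.  -0.1]
 [ 0.1 -0.  -1. ]] [[ 0.8  0.6 -0. ]
 [ 0.3 -0.5 -0.8]
 [-0.5  0.7 -0.6]]
530.712516787815 555.0034377471917 [ 396.    81.5 1492.1] [1191.5 -958.1  915.5]
```

View pics/ct.png

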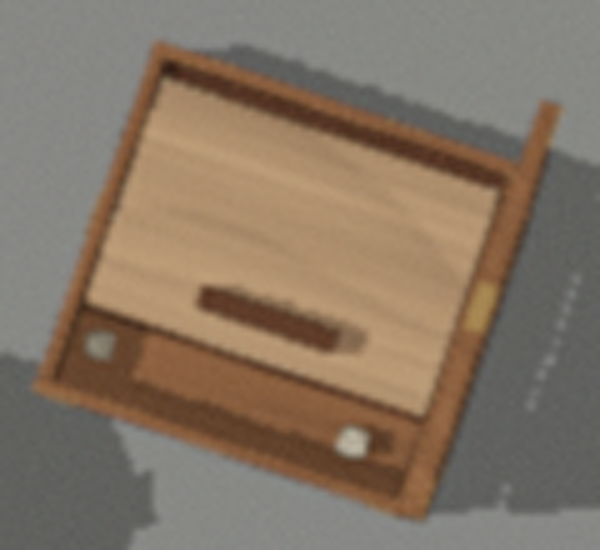

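View pics/cs.png

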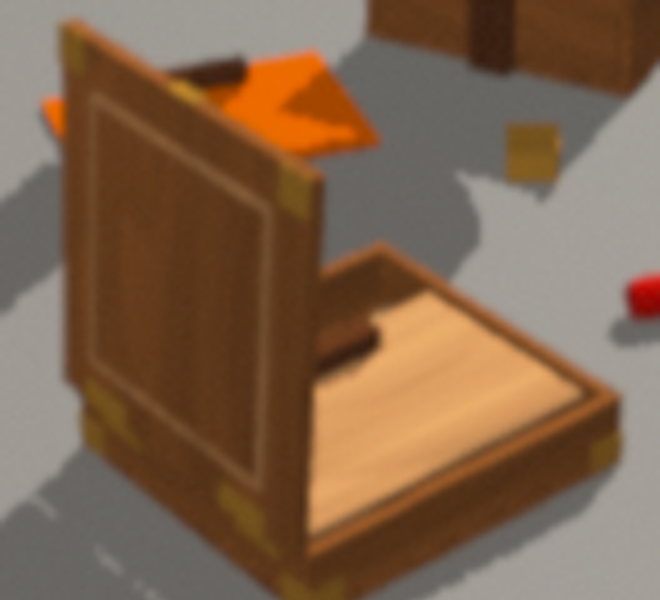

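The crops confirm the light-wood panel with its dark pull inside the case; its pull runs from (200,293) to (335,345) in the crop. Next I fit the case pose from its corners.

```bash
cat > pose.py <<'E'
from h import *
from scipy.optimize import least_squares
def c2w(P,c): 
    x,y,a=P; P3=np.array(c,float).reshape(-1,3); R=np.array([[np.cos(a),-np.sin(a),0],[np.sin(a),np.cos(a),0],[0,0,1]]); return P3@R.T+[x,y,0]
E
python3 - <<'E'
from pose import *
np.set_printoptions(precision=1,suppress=True)
T=ctrl.get_image("top");S=ctrl.get_image("side")
f=lambda x,y:(262+x/5,160+y/5); g=lambda x,y:(255+x/5,175+y/5)
tc=[((102,108,46),f(158,42)),((-102,108,46),f(38,386)),((-102,-108,46),f(403,516)),((102,-108,46),f(528,165))]
sc=[((102,108,46),g(618,397)),((-102,108,46),g(380,243)),((102,108,0),g(618,465))]
X=np.array([c for c,_ in tc]);U=np.array([u for _,u in tc]);X2=np.array([c for c,_ in sc]);U2=np.array([u for _,u in sc])
for nm,w1,w2 in(("both",1,1),("top",1,0),("side",0,1)):
    r=least_squares(lambda P:np.r_[w1*(proj(T,c2w(P,X))-U).ravel(),w2*(proj(S,c2w(P,X2))-U2).ravel()],[500,80,-.26],loss="soft_l1",x_scale=[1,1,.01])
    print(nm,r.x,np.degrees(r.x[2]),r.fun)
    if nm=="both":P=r.x
np.save("P.npy",P)
a=P[2];inv=lambda w:np.array([[np.cos(a),np.sin(a)],[-np.sin(a),np.cos(a)]])@(w[:2]-P[:2])
# pull end points on top face z=58, panel corners z=42
for u in [(200,293),(335,345)]:print("pull",inv(atz(T,f(*u),58)),inv(atz(T,f(*u),50)))
for u in [(85,303),(425,417),(165,80),(503,187)]:print("panel",inv(atz(T,f(*u),42)))
for u in [(100,345),(352,442)]:print("die",inv(atz(T,f(*u),20)))
print("lid free edge",inv(atz(T,f(550,103),262)),inv(atz(T,f(480,305),262)))
E
```

```text
both [510.3  68.3  -0.3] -18.313494711106028 [ 0.2 -1.3 -0.7  0.   1.1  0.3  0.6  0.1  0.4 -0.6  0.1 -0.9 -0.3 -0.5]
top [510.   69.1  -0.3] -18.19401531348672 [-0.2 -1.1 -1.   0.3  0.9  0.4  0.2  0.1  0.  -0.   0.  -0.  -0.  -0. ]
side [511.9  65.3  -0.3] -18.186027007398582 [ 0.  -0.   0.  -0.   0.  -0.   0.  -0.   0.4  0.  -0.1 -0.3 -0.3  0.1]
pull [-24.8  39.2] [-24.3  39.6]
pull [-27.2 -39.1] [-26.7 -39.2]
panel [-49.8  97.5]
panel [-47.1 -98.7]
panel [80.5 97.1]
panel [ 86.3 -97.6]
die [-68.2  83.6]
die [-72.6 -66.2]
lid free edge [100.6 -94.2] [  0.6 -94.3]
```

```bash
cat > plan.py <<'E'
from pose import *
import sys,json
from scipy.spatial.transform import Rotation as Ro
P=np.load("P.npy");Rc=Ro.from_euler("z",P[2]);R0=Ro.from_euler("z",np.pi/2)*Ro.from_euler("x",np.pi)
def now():
    s=ctrl.read_state();return s,np.array(s["eef_pos"]),Ro.from_euler("xyz",s["tool_rot"])
def incase(p): return Rc.inv().apply(p-[P[0],P[1],0])
def report():
    s,p,R=now();q=(Rc.inv()*R*R0.inv()).as_rotvec(degrees=True)
    print("t",round(s["clock"],2),"case",incase(p).round(1),"rot(case)",q.round(1),"F case",Rc.inv().apply(s["force"]).round(1),"w",round(s["width"],1),"gf",round(s["gripper_force"],1),"q",np.round(s["qpos"],2))
def rows(wps,step=45,ang=8.4):
    """wps: (x,y,z in case frame, tilt deg about case y, grip[, min rows])"""
    s,p,R=now();out=[];wp=0
    for w in wps:
        tp=c2w(P,w[:3])[0];tR=Rc*Ro.from_euler("y",w[3],degrees=True)*R0
        rv=(R.inv()*tR).as_rotvec(degrees=True);n=int(max(1,np.ceil(np.linalg.norm(tp-p)/step),np.ceil(np.linalg.norm(rv)/ang),w[5] if len(w)>5 else 1))
        d=(tp-p)/n
        for i in range(n):
            sh=R.inv().apply(d);r=np.r_[rv/n/45,sh/150].round(4)
            out.append([float(v)+0. for v in r]+[w[4]]);R=R*Ro.from_rotvec(r[:3]*45,degrees=True)
        p=tp
    report();print(len(out));print(json.dumps(out))
def held(xf,zf,t,g=1,n=1,off=(-108,11)):
    a=np.radians(t);return (xf+np.cos(a)*off[0]+np.sin(a)*off[1],0,zf-np.sin(a)*off[0]+np.cos(a)*off[1],t,g,n)
E
python3 - <<'E'
from plan import *
print(incase(np.array([172,627,231])),incase(np.array([230,300,231])))
rows([tuple(incase(np.array([220,330,231])))+(0,.4),(-26,0,150,0,.6)])
E
```

```text
[-496.75810263  424.12607844  231.        ] [-338.94706326  131.91267038  231.        ]
t 1.8 case [-496.7  424.   231.3] rot(case) [ 0.  0. 93.] F case [-0.   0.  -0.3] w 85.7 gf 0.0 q [-1.37  0.63  0.04  1.52 -0.03  1.   -0.02]
21
[[0.0, 0.0, 0.1722, -0.0694, -0.152, 0.0002, 0.4], [0.0, 0.0, 0.1722, -0.0892, -0.1412, 0.0002, 0.4], [0.0, 0.0, 0.1722, -0.1075, -0.1279, 0.0002, 0.4], [0.0, 0.0, 0.1722, -0.1237, -0.1122, 0.0002, 0.4], [0.0, 0.0, 0.1722, -0.1377, -0.0945, 0.0002, 0.4], [0.0, 0.0, 0.1722, -0.1492, -0.0751, 0.0002, 0.4], [0.0, 0.0, 0.1722, -0.158, -0.0543, 0.0002, 0.4], [0.0, 0.0, 0.1722, -0.1639, -0.0325, 0.0002, 0.4], [0.0, 0.0, 0.1722, -0.1668, -0.0101, 0.0002, 0.4], [0.0, 0.0, 0.1722, -0.1666, 0.0125, 0.0002, 0.4], [0.0, 0.0, 0.1722, -0.1634, 0.0348, 0.0002, 0.4], [0.0, 0.0, 0.1722, -0.1572, 0.0565, 0.0002, 0.4], [0.0, 0.0, -0.0001, -0.1164, 0.2459, 0.06, 0.6], [0.0, 0.0, -0.0001, -0.1164, 0.2459, 0.06, 0.6], [0.0, 0.0, -0.0001, -0.1164, 0.2459, 0.06, 0.6], [0.0, 0.0, -0.0001, -0.1164, 0.2458, 0.06, 0.6], [0.0, 0.0, -0.0001, -0.1165, 0.2458, 0.06, 0.6], [0.0, 0.0, -0.0001, -0.1165, 0.2458, 0.06, 0.6], [0.0, 0.0, -0.0001, -0.1165, 0.2458, 0.06, 0.6], [0.0, 0.0, -0.0001, -0.1165, 0.2458, 0.06, 0.6], [0.0, 0.0, -0.0001, -0.1165, 0.2458, 0.06, 0.6]]
```

step_arm(series=[[[0, 0, 0.172, -0.07, -0.15, 0, 0.4], [0, 0, 0.172, -0.09, -0.14, 0, 0.4], [0, 0, 0.172, -0.107, -0.128, 0, 0.4], [0, 0, 0.172, -0.124, -0.112, 0, 0.4], [0, 0, 0.172, -0.138, -0.095, 0, 0.4], [0, 0, 0.172, -0.149, -0.075, 0, 0.4], [0, 0, 0.172, -0.158, -0.054, 0, 0.4], [0, 0, 0.172, -0.164, -0.033, 0, 0.4], [0, 0, 0.172, -0.167, -0.01, 0, 0.4], [0, 0, 0.172, -0.167, 0.012, 0, 0.4], [0, 0, 0.172, -0.163, 0.035, 0, 0.4], [0, 0, 0.172, -0.157, 0.057, 0, 0.4]]])

```text
clock: 3.0
eef_pos: [220.7, 329.6, 231.5]
tool_rot: [-3.141, -0.001, 1.247]
force: [0.7, 0.3, 0.2]
width: 51.2
gripper_force: 0.0
```

```bash
python3 -c "
from plan import *
rows([(-26,0,130,0,.6)])"
```

```text
t 3.0 case [-357.   157.1  231.5] rot(case) [ 0.   0.  -0.2] F case [0.6 0.5 0.2] w 51.2 gf 0.0 q [-1.46  0.3   0.53  2.18 -0.24  0.71 -1.1 ]
9
[[0.0, -0.0001, -0.0005, -0.1155, 0.2457, 0.0751, 0.6], [0.0, -0.0001, -0.0005, -0.1156, 0.2456, 0.0751, 0.6], [0.0, -0.0001, -0.0005, -0.1157, 0.2456, 0.0751, 0.6], [0.0, -0.0001, -0.0005, -0.1157, 0.2455, 0.0751, 0.6], [0.0, -0.0001, -0.0005, -0.1158, 0.2455, 0.0751, 0.6], [0.0, -0.0001, -0.0005, -0.1159, 0.2454, 0.0751, 0.6], [0.0, -0.0001, -0.0005, -0.116, 0.2454, 0.0751, 0.6], [0.0, -0.0001, -0.0005, -0.1161, 0.2453, 0.0751, 0.6], [0.0, -0.0001, -0.0005, -0.1162, 0.2453, 0.0751, 0.6]]
```

step_arm(series=[[[0, 0, 0, -0.116, 0.2455, 0.075, 0.6], [0, 0, 0, -0.116, 0.2455, 0.075, 0.6], [0, 0, 0, -0.116, 0.2455, 0.075, 0.6], [0, 0, 0, -0.116, 0.2455, 0.075, 0.6], [0, 0, 0, -0.116, 0.2455, 0.075, 0.6], [0, 0, 0, -0.116, 0.2455, 0.075, 0.6], [0, 0, 0, -0.116, 0.2455, 0.075, 0.6], [0, 0, 0, -0.116, 0.2455, 0.075, 0.6], [0, 0, 0, -0.116, 0.2455, 0.075, 0.6], [0, 0, 0, 0, 0, 0, 0.6]]])

```text
clock: 4.0
eef_pos: [490.7, 72.4, 129.5]
tool_rot: [3.137, 0.002, 1.245]
force: [-0.9, 0.8, 0.3]
width: 34.4
gripper_force: 0.0
```

```bash
python3 - <<'E'
from plan import *
rows([(-26,0,70,0,.6),(-26,0,48,0,.6,2)])
T=ctrl.get_image("top");S=ctrl.get_image("side")
a=cv2.resize(T["img"][160:270,262:382],None,fx=3.5,fy=3.5,interpolation=cv2.INTER_CUBIC)
b=cv2.resize(S["img"][175:285,255:365],None,fx=3.5,fy=3.5,interpolation=cv2.INTER_CUBIC)
save({"img":np.hstack([a,b])[:, :800]},"c1.png")
E
```

```text
t 4.0 case [-19.9  -2.2 129.5] rot(case) [-0.1 -0.3 -0.4] F case [-1.1  0.5  0.3] w 34.4 gf 0.0 q [-0.46  0.6   0.37  2.05 -0.38  0.56 -0.14]
4
[[0.0031, 0.0012, -0.0042, 0.0076, -0.0212, 0.1982, 0.6], [0.0031, 0.0012, -0.0042, 0.0075, -0.0207, 0.1982, 0.6], [0.0, 0.0, 0.0, 0.0, 0.0, 0.0733, 0.6], [0.0, 0.0, 0.0, 0.0, 0.0, 0.0733, 0.6]]
```

View pics/c1.png

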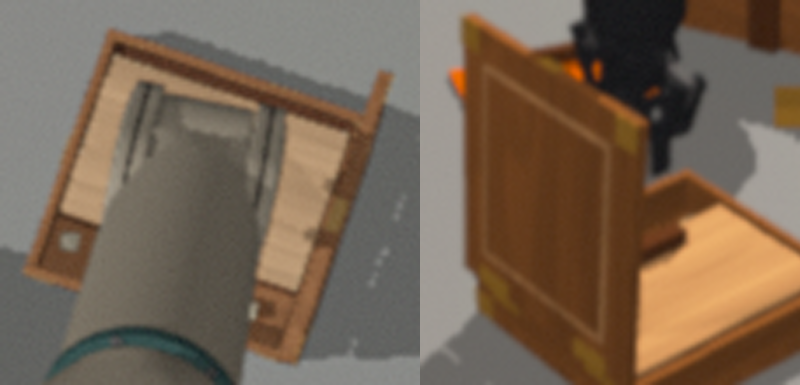

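The crop shows the gripper above the panel, at about (200,110) in the left half. The forearm is clear of the lid.

```bash
python3 - <<'E'
from plan import *
rows([(-26,0,70,0,.6),(-26,0,48,0,.6,2)])
E
```

```text
t 4.1 case [-25.3   0.9 129.8] rot(case) [-0.  0. -0.] F case [-0.1 -0.3  0.4] w 34.0 gf 0.0 q [-0.46  0.59  0.37  2.05 -0.38  0.56 -0.14]
4
[[-0.0004, 0.0002, -0.0005, -0.003, -0.0023, 0.1992, 0.6], [-0.0004, 0.0002, -0.0005, -0.003, -0.0024, 0.1992, 0.6], [0.0, 0.0, 0.0, 0.0, 0.0, 0.0733, 0.6], [0.0, 0.0, 0.0, 0.0, 0.0, 0.0733, 0.6]]
```

step_arm(series=[[[0, 0, 0, -0.003, -0.002, 0.2, 0.6], [0, 0, 0, -0.003, -0.002, 0.2, 0.6], [0, 0, 0, 0, 0, 0.073, 0.6], [0, 0, 0, 0, 0, 0.073, 0.6], [0, 0, 0, 0, 0, 0, 0.6], [0, 0, 0, 0, 0, 0, 1], [0, 0, 0, 0, 0, 0, 1], [0, 0, 0, 0, 0, 0, 1], [0, 0, 0, 0, 0, 0, 1]]])

```text
clock: 5.0
eef_pos: [486.5, 77.5, 49.3]
tool_rot: [3.14, -0.001, 1.253]
force: [-0.2, 0.0, 7.3]
width: 12.2
gripper_force: 60.3
```

```bash
python3 - <<'E'
from plan import *
report()
E
```

```text
t 5.0 case [-25.5   1.3  49.3] rot(case) [ 0.1 -0.1  0.1] F case [-0.2 -0.   7.3] w 12.2 gf 60.3 q [-0.38  0.73  0.24  2.1  -0.47  0.36 -0.07]
```

```bash
sed -i 's/sin(a)\*off\[1\],0,zf/sin(a)*off[1],1.3,zf/; s/off=(-108,11)/off=(-108,13.3)/' plan.py; python3 - <<'E'
from plan import *
rows([held(82.5,46,0,1,2),held(68,44,11,1,3)])
E
```

```text
t 5.0 case [-25.5   1.3  49.3] rot(case) [ 0.1 -0.1  0.1] F case [-0.2 -0.   7.3] w 12.2 gf 60.3 q [-0.38  0.73  0.24  2.1  -0.47  0.36 -0.07]
5
[[0.0012, -0.0008, 0.001, 0.0001, 0.0002, -0.0334, 1], [0.0012, -0.0008, 0.001, 0.0001, 0.0002, -0.0334, 1], [0.0815, 0.0, 0.0, 0.0, -0.0222, -0.0408, 1], [0.0815, 0.0, 0.0, 0.0, -0.0247, -0.0393, 1], [0.0815, 0.0, 0.0, 0.0, -0.0272, -0.0376, 1]]
```

step_arm(series=[[[0, 0, 0, 0, 0, -0.035, 1], [0, 0, 0, 0, 0, -0.034, 1], [0.0815, 0, 0, 0, -0.022, -0.041, 1], [0.0815, 0, 0, 0, -0.025, -0.039, 1], [0.0815, 0, 0, 0, -0.027, -0.038, 1], [0, 0, 0, 0, 0, 0, 1], [0, 0, 0, 0, 0, 0, 1]]])

```text
clock: 5.7
eef_pos: [476.0, 80.3, 76.8]
tool_rot: [-2.951, 0.0, 1.253]
force: [0.0, 0.0, -2.3]
width: 11.8
gripper_force: 59.4
```

```bash
python3 - <<'E'
from plan import *
rows([held(70,30,11,1,2),held(72,19.5,10,1,3)])
T=ctrl.get_image("top");S=ctrl.get_image("side")
a=cv2.resize(T["img"][160:270,262:382],None,fx=3.5,fy=3.5,interpolation=cv2.INTER_CUBIC)
b=cv2.resize(S["img"][195:305,295:405],None,fx=3.5,fy=3.5,interpolation=cv2.INTER_CUBIC)
save({"img":np.hstack([a,b])[:, :800]},"c2.png")
E
```

```text
t 5.7 case [-36.4   0.7  76.8] rot(case) [-0.  10.9  0.1] F case [ 0.   0.1 -2.3] w 11.8 gf 59.4 q [-0.34  0.73  0.28  1.96 -0.42  0.7  -0.08]
5
[[0.0006, 0.0002, 0.0008, 0.0021, 0.0177, 0.0412, 1], [0.0006, 0.0002, 0.0008, 0.0021, 0.0177, 0.0412, 1], [-0.0074, 0.0, 0.0, 0.0, 0.0083, 0.0262, 1], [-0.0074, 0.0, 0.0, 0.0, 0.0082, 0.0263, 1], [-0.0074, 0.0, 0.0, 0.0, 0.008, 0.0263, 1]]
```

View pics/c2.png

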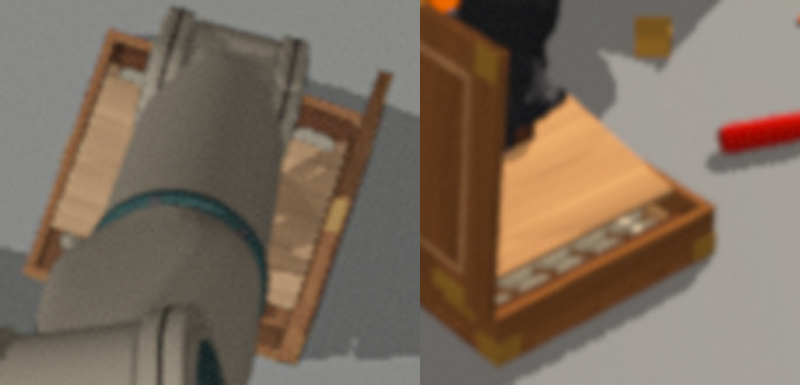

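The panel is held (2.3 N weight) and tilted, with its far edge running (500,275)–(670,190) in the right half. I'll check that edge's position, then lower it.

```bash
python3 - <<'E'
from plan import *
T=ctrl.get_image("top");S=ctrl.get_image("side")
e=c2w(P,[(68+1.1,98,44+6),(68,98,44),(68+1.1,-60,50)])
print("exp",proj(T,e).round(1).tolist(),proj(S,e).round(1).tolist(),"seen T(296.3,181.4) S(367,249.3)")
print(incase(atz(S,(367,249.3),47)),incase(atz(T,(296.3,181.4),50)))
E
```

```text
exp [[293.2, 179.4], [293.1, 180.1], [347.8, 198.5]] [[368.1, 248.6], [367.7, 250.2], [322.6, 271.0]] seen T(296.3,181.4) S(367,249.3)
[66.7579489  96.40339727 47.        ] [66.65967854 88.12157368 50.        ]
```

step_arm(series=[[[0, 0, 0, 0.002, 0.018, 0.041, 1], [0, 0, 0, 0.002, 0.018, 0.041, 1], [-0.007, 0, 0, 0, 0.008, 0.015, 1], [0, 0, 0, 0, 0, 0, 1], [0, 0, 0, 0, 0, 0, 1]]])

```text
clock: 6.4
eef_pos: [479.7, 79.8, 61.2]
tool_rot: [-2.955, 0.0, 1.253]
force: [0.9, -0.9, -0.6]
width: 12.0
gripper_force: 59.4
```

```bash
python3 - <<'E'
from plan import *
rows([held(72,19,10,1,2),held(80,18.5,10,1,2),held(86,18.5,9,1,2),held(91,18.5,8,1,2)])
E
```

```text
t 6.4 case [-32.7   1.3  61.2] rot(case) [-0.  10.7  0.1] F case [ 1.1 -0.5 -0.6] w 12.0 gf 59.4 q [-0.33  0.76  0.27  1.95 -0.43  0.66 -0.07]
8
[[-0.0079, 0.0003, 0.0009, 0.0, 0.0086, 0.0335, 1], [-0.0079, 0.0003, 0.0009, 0.0, 0.0084, 0.0335, 1], [0.0, 0.0, 0.0, 0.0, 0.0266, -0.003, 1], [0.0, 0.0, 0.0, 0.0, 0.0266, -0.003, 1], [-0.0111, 0.0, 0.0, 0.0, 0.019, 0.0028, 1], [-0.0111, 0.0, 0.0, 0.0, 0.019, 0.003, 1], [-0.0111, 0.0, 0.0, 0.0, 0.0157, 0.0037, 1], [-0.0111, 0.0, 0.0, 0.0, 0.0157, 0.0038, 1]]
```

step_arm(series=[[[-0.008, 0, 0, 0, 0.006, 0.02, 1], [-0.008, 0, 0, 0, 0.006, 0.02, 1], [0, 0, 0, 0, 0, 0, 1], [0, 0, 0, 0, 0, 0, 1]]])

```text
clock: 6.8
eef_pos: [480.3, 79.7, 55.1]
tool_rot: [-2.967, 0.0, 1.253]
force: [0.0, 0.4, -2.1]
width: 12.2
gripper_force: 59.4
```

```bash
python3 - <<'E'
from plan import *
rows([held(72,19,10,1,2),held(80,18.5,10,1,2),held(86,18.5,9,1,2),held(91,18.5,8,1,2)])
E
```

```text
t 6.8 case [-32.1   1.4  55.1] rot(case) [-0.  10.   0.1] F case [-0.1  0.4 -2.1] w 12.2 gf 59.4 q [-0.33  0.77  0.26  1.97 -0.44  0.63 -0.07]
8
[[0.0002, 0.0002, 0.001, -0.0003, 0.0025, 0.0139, 1], [0.0002, 0.0002, 0.001, -0.0003, 0.0025, 0.0139, 1], [0.0, 0.0, 0.0, 0.0, 0.0266, -0.003, 1], [0.0, 0.0, 0.0, 0.0, 0.0266, -0.003, 1], [-0.0111, 0.0, 0.0, 0.0, 0.019, 0.0028, 1], [-0.0111, 0.0, 0.0, 0.0, 0.019, 0.003, 1], [-0.0111, 0.0, 0.0, 0.0, 0.0157, 0.0037, 1], [-0.0111, 0.0, 0.0, 0.0, 0.0157, 0.0038, 1]]
```

step_arm(series=[[[0, 0, 0, 0, 0.003, 0.014, 1], [0, 0, 0, 0, 0.003, 0.014, 1], [0, 0, 0, 0, 0, 0, 1], [0, 0, 0, 0, 0, 0, 1]]])

```text
clock: 7.2
eef_pos: [480.6, 79.5, 50.8]
tool_rot: [-2.967, 0.0, 1.253]
force: [0.0, -0.6, -0.8]
width: 12.1
gripper_force: 59.4
```

```bash
python3 - <<'E'
from plan import *
rows([held(80,18.5,10,1,2),held(86,18.5,9,1,2),held(91,18.5,8,1,2)])
E
```

```text
t 7.2 case [-31.8   1.4  50.8] rot(case) [-0.  10.   0.1] F case [ 0.2 -0.5 -0.8] w 12.1 gf 59.4 q [-0.33  0.77  0.26  1.97 -0.44  0.63 -0.06]
6
[[0.0002, 0.0002, 0.0009, -0.0002, 0.0257, -0.0032, 1], [0.0002, 0.0002, 0.0009, -0.0002, 0.0257, -0.0032, 1], [-0.0111, 0.0, 0.0, 0.0, 0.019, 0.0028, 1], [-0.0111, 0.0, 0.0, 0.0, 0.019, 0.003, 1], [-0.0111, 0.0, 0.0, 0.0, 0.0157, 0.0037, 1], [-0.0111, 0.0, 0.0, 0.0, 0.0157, 0.0038, 1]]
```

step_arm(series=[[[0, 0, 0, 0, 0.026, -0.003, 1], [0, 0, 0, 0, 0.026, -0.003, 1], [-0.011, 0, 0, 0, 0.019, 0.003, 1], [-0.011, 0, 0, 0, 0.019, 0.003, 1], [0, 0, 0, 0, 0, 0, 1], [0, 0, 0, 0, 0, 0, 1]]])

```text
clock: 7.8
eef_pos: [493.1, 75.5, 48.5]
tool_rot: [-2.985, 0.0, 1.253]
force: [-0.2, -0.1, -1.5]
width: 12.1
gripper_force: 59.4
```

```bash
python3 - <<'E'
from plan import *
rows([held(91,18.5,8,1,2),held(94,18.5,8,1)])
E
```

```text
t 7.8 case [-18.6   1.4  48.5] rot(case) [-0.   9.   0.1] F case [-0.2 -0.1 -1.5] w 12.1 gf 59.4 q [-0.33  0.78  0.26  1.95 -0.44  0.62 -0.06]
3
[[-0.011, 0.0002, 0.001, -0.0005, 0.0158, 0.0036, 1], [-0.011, 0.0002, 0.001, -0.0005, 0.0158, 0.0037, 1], [-0.0001, -0.0001, 0.0, 0.0, 0.0198, -0.0028, 1]]
```

step_arm(series=[[[-0.011, 0, 0, 0, 0.016, 0.004, 1], [-0.011, 0, 0, 0, 0.016, 0.004, 1], [0, 0, 0, 0, 0.013, 0, 1], [0, 0, 0, 0, 0, 0, 1], [0, 0, 0, 0, 0, 0, 1]]])

```text
clock: 8.3
eef_pos: [499.7, 73.3, 46.4]
tool_rot: [-3.003, -0.0, 1.253]
force: [0.6, -0.0, -0.9]
width: 11.9
gripper_force: 59.4
```

```bash
python3 - <<'E'
from plan import *
rows([held(95,18.5,8,1,2)])
E
```

```text
t 8.3 case [-11.7   1.5  46.4] rot(case) [0.  8.  0.1] F case [ 0.6  0.2 -0.9] w 11.9 gf 59.4 q [-0.33  0.78  0.26  1.95 -0.44  0.6  -0.06]
2
[[0.0004, 0.0001, 0.0009, -0.0006, 0.0051, -0.0018, 1], [0.0004, 0.0001, 0.0009, -0.0006, 0.0051, -0.0018, 1]]
```

step_arm(series=[[[0, 0, 0, 0, 0.008, 0, 1], [0, 0, 0, 0, 0.008, 0, 1], [0, 0, 0, 0, 0, 0, 1]]])

```text
clock: 8.6
eef_pos: [501.1, 72.7, 45.9]
tool_rot: [-3.001, 0.0, 1.253]
force: [-1.4, 0.1, 0.1]
width: 11.9
gripper_force: 59.6
```

```bash
python3 - <<'E'
from plan import *
report()
E
```

```text
t 8.6 case [-10.1   1.3  45.9] rot(case) [-0.   8.1  0.1] F case [-1.4 -0.3  0.1] w 11.9 gf 59.6 q [-0.32  0.79  0.26  1.94 -0.44  0.61 -0.06]
```

step_arm(series=[[[0, 0, 0, 0, 0.01, 0, 1], [0, 0, 0, 0, 0, 0, 1]]])

```text
clock: 8.8
eef_pos: [501.1, 72.6, 45.6]
tool_rot: [-2.998, 0.001, 1.253]
force: [-4.4, 1.5, 1.7]
width: 11.9
gripper_force: 59.7
```

```bash
python3 - <<'E'
from plan import *
report()
S=ctrl.get_image("side")
save({"img":cv2.resize(S["img"][195:305,295:405],None,fx=5,fy=5,interpolation=cv2.INTER_CUBIC)},"c3.png")
E
```

```text
t 8.8 case [-10.1   1.3  45.6] rot(case) [-0.   8.2  0.1] F case [-4.6  0.   1.7] w 11.9 gf 59.7 q [-0.32  0.79  0.26  1.94 -0.44  0.61 -0.06]
```

View pics/c3.png

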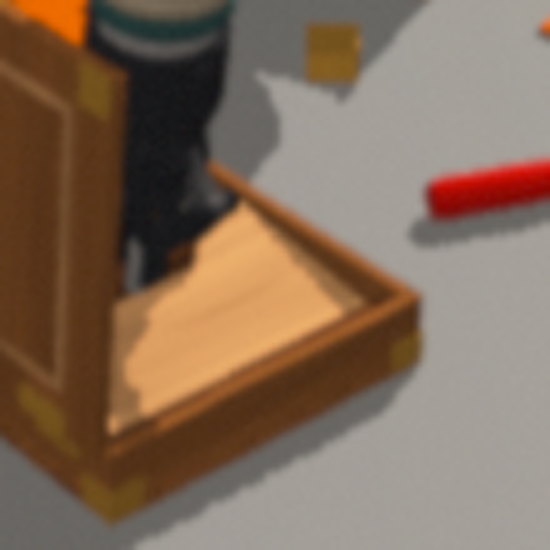

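The far edge is pressed against the back wall: the force is -4.6 N and the motion has stopped. Next I lower the near edge onto the catches, release and retreat.

step_arm(series=[[[-0.016, 0, 0, 0, -0.004, 0.009, 1], [0, 0, 0, 0, 0, 0, 1], [0, 0, 0, 0, 0, 0, 0.75], [0, 0, 0, 0, 0, 0, 0.75], [0, 0, 0, 0, 0, 0, 0.75], [0, 0, 0, 0, 0, -0.1, 0.75], [0, 0, 0, 0, 0, -0.15, 0.75], [0, 0, 0, 0, 0, 0, 0.75]]])

```text
clock: 9.65
eef_pos: [510.0, 70.6, 83.9]
tool_rot: [-3.021, -0.002, 1.252]
force: [0.5, -0.4, -0.4]
width: 21.0
gripper_force: 0.0
```

```bash
python3 - <<'E'
from plan import *
rows([(-12,0,75,0,1,3),(-12,0,63,0,1)])
T=ctrl.get_image("top");S=ctrl.get_image("side")
a=cv2.resize(T["img"][160:270,262:382],None,fx=3.5,fy=3.5,interpolation=cv2.INTER_CUBIC)
b=cv2.resize(S["img"][195:305,295:405],None,fx=3.5,fy=3.5,interpolation=cv2.INTER_CUBIC)
save({"img":np.hstack([a,b])[:, :800]},"c4.png")
E
```

```text
t 9.65 case [-1.1  2.1 83.9] rot(case) [0.1 6.9 0.1] F case [ 0.6 -0.2 -0.4] w 21.0 gf 0.0 q [-0.35  0.73  0.3   1.92 -0.41  0.67 -0.08]
4
[[-0.0512, -0.0009, 0.0005, -0.0046, -0.0217, 0.0226, 1], [-0.0512, -0.0009, 0.0005, -0.0046, -0.0226, 0.0217, 1], [-0.0512, -0.0009, 0.0005, -0.0046, -0.0235, 0.0208, 1], [0.0, 0.0001, -0.0001, 0.0, 0.0, 0.08, 1]]
```

View pics/c4.png

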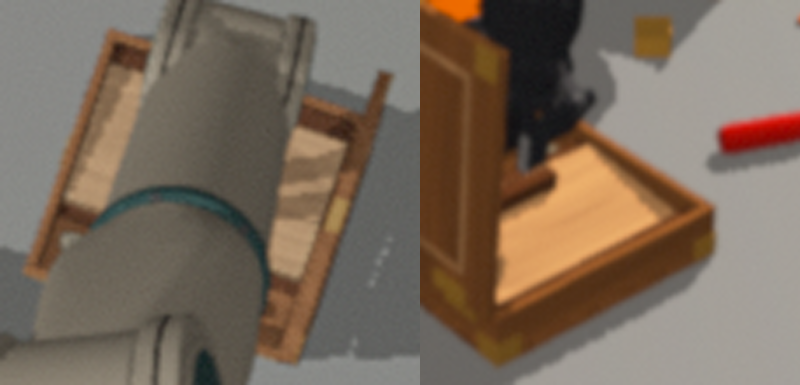

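The panel is released with its far edge in under the lip and its near edge still up; the pull sits at about (530,190) in the right half.

step_arm(series=[[[-0.051, 0, 0, -0.005, -0.022, 0.022, 1], [-0.051, 0, 0, -0.005, -0.022, 0.022, 1], [-0.051, 0, 0, -0.005, -0.023, 0.021, 1], [0, 0, 0, 0, 0, 0.08, 1], [0, 0, 0, 0, 0, 0, 1], [0, 0, 0, 0, 0, 0, 1]]])

```text
clock: 10.35
eef_pos: [496.2, 71.9, 60.2]
tool_rot: [-3.134, 0.001, 1.252]
force: [-0.7, -0.6, 0.3]
width: -0.3
gripper_force: 0.0
```

```bash
python3 - <<'E'
from plan import *
rows([(-12,0,52,0,1,3)])
E
```

```text
t 10.35 case [-14.6  -1.   60.2] rot(case) [-0.   0.4  0.1] F case [-0.5 -0.8  0.3] w -0.3 gf 0.0 q [-0.38  0.72  0.27  2.06 -0.45  0.42 -0.07]
3
[[-0.0032, 0.0002, 0.0005, 0.0023, 0.0058, 0.0181, 1], [-0.0032, 0.0002, 0.0005, 0.0022, 0.0058, 0.0181, 1], [-0.0032, 0.0002, 0.0005, 0.0022, 0.0058, 0.0181, 1]]
```

step_arm(series=[[[-0.003, 0, 0, 0.002, 0.006, 0.02, 1], [-0.003, 0, 0, 0.002, 0.006, 0.02, 1], [0, 0, 0, 0, 0.004, 0.015, 1], [0, 0, 0, 0, 0, 0, 1]]])

```text
clock: 10.75
eef_pos: [498.4, 72.1, 52.7]
tool_rot: [-3.139, -0.0, 1.253]
force: [-1.0, 0.3, 2.6]
width: 0.1
gripper_force: 1.4
```

```bash
python3 - <<'E'
from plan import *
report()
E
```

```text
t 10.75 case [-12.6  -0.1  52.7] rot(case) [0.  0.1 0.1] F case [-1.1 -0.1  2.6] w 0.1 gf 1.4 q [-0.37  0.73  0.26  2.06 -0.46  0.4  -0.07]
```

Contact is at z≈52.7, as predicted. I press on in small steps.

step_arm(series=[[[0, 0, 0, 0, 0, 0.02, 1], [0, 0, 0, 0, 0, 0.02, 1], [0, 0, 0, 0, 0, 0, 1]]])

```text
clock: 11.05
eef_pos: [497.8, 72.2, 46.5]
tool_rot: [-3.139, -0.0, 1.253]
force: [0.1, 0.4, -0.1]
width: 0.0
gripper_force: 0.0
```

```bash
python3 - <<'E'
from plan import *
report()
E
```

```text
t 11.05 case [-13.1  -0.2  46.5] rot(case) [0.  0.2 0.1] F case [-0.   0.4 -0.1] w 0.0 gf 0.0 q [-0.37  0.74  0.25  2.07 -0.47  0.39 -0.06]
```

step_arm(series=[[[0, 0, 0, 0, 0, 0.02, 1], [0, 0, 0, 0, 0, 0.02, 1], [0, 0, 0, 0, 0, 0.013, 1], [0, 0, 0, 0, 0, 0, 1], [0, 0, 0, 0, 0, 0, 1]]])

```text
clock: 11.55
eef_pos: [498.6, 72.0, 40.0]
tool_rot: [-3.14, -0.001, 1.252]
force: [-4.2, -0.6, 19.3]
width: 0.2
gripper_force: 9.4
```

```bash
python3 - <<'E'
from plan import *
report()
E
```

```text
t 11.55 case [-12.3  -0.2  40. ] rot(case) [0.1 0.1 0.1] F case [-3.8 -1.9 19.3] w 0.2 gf 9.4 q [-0.36  0.75  0.24  2.07 -0.47  0.37 -0.06]
```

```bash
python3 - <<'E'
from plan import *
rows([(-13,0,330,0,1),(0,-175,330,0,1)])
E
```

```text
t 11.55 case [-12.3  -0.2  40. ] rot(case) [0.1 0.1 0.1] F case [-3.8 -1.9 19.3] w 0.2 gf 9.4 q [-0.36  0.75  0.24  2.07 -0.47  0.37 -0.06]
11
[[-0.0002, -0.0002, 0.0002, 0.0005, -0.001, -0.2762, 1], [-0.0002, -0.0002, 0.0002, 0.0004, -0.0009, -0.2762, 1], [-0.0002, -0.0002, 0.0002, 0.0004, -0.0009, -0.2762, 1], [-0.0002, -0.0002, 0.0002, 0.0003, -0.0008, -0.2762, 1], [-0.0002, -0.0002, 0.0002, 0.0003, -0.0008, -0.2762, 1], [-0.0002, -0.0002, 0.0002, 0.0003, -0.0008, -0.2762, 1], [-0.0002, -0.0002, 0.0002, 0.0002, -0.0007, -0.2762, 1], [0.0, 0.0, 0.0, -0.2917, 0.0217, 0.0, 1], [0.0, 0.0, 0.0, -0.2917, 0.0217, 0.0, 1], [0.0, 0.0, 0.0, -0.2917, 0.0217, 0.0, 1], [0.0, 0.0, 0.0, -0.2917, 0.0217, 0.0, 1]]
```

step_arm(series=[[[0, 0, 0, 0, 0, -0.1, 1], [0, 0, 0, 0, 0, -0.28, 1], [0, 0, 0, 0, 0, -0.28, 1], [0, 0, 0, 0, 0, -0.28, 1], [0, 0, 0, 0, 0, -0.28, 1], [0, 0, 0, 0, 0, -0.28, 1], [0, 0, 0, 0, 0, -0.28, 1], [0, 0, 0, 0, 0, -0.16, 1], [0, 0, 0, 0, 0, 0, 1], [0, 0, 0, 0, 0, 0, 1]]])

```text
clock: 12.55
eef_pos: [498.8, 72.0, 329.5]
tool_rot: [-3.14, -0.0, 1.253]
force: [-1.2, 0.7, -0.2]
width: 0.2
gripper_force: 0.0
```

```bash
python3 - <<'E'
from plan import *
rows([(0,-175,330,0,1)])
T=ctrl.get_image("top");S=ctrl.get_image("side")
a=cv2.resize(T["img"][160:270,262:382],None,fx=3.5,fy=3.5,interpolation=cv2.INTER_CUBIC)
b=cv2.resize(S["img"][195:305,295:405],None,fx=3.5,fy=3.5,interpolation=cv2.INTER_CUBIC)
save({"img":np.hstack([a,b])[:, :800]},"c5.png")
E
```

```text
t 12.55 case [-1.220e+01 -1.000e-01  3.295e+02] rot(case) [0.  0.1 0.1] F case [-1.3  0.3 -0.2] w 0.2 gf 0.0 q [-0.59  0.35  0.54  1.79 -0.2   1.06 -0.3 ]
4
[[-0.0005, -0.0001, 0.0005, -0.2915, 0.0198, -0.001, 1], [-0.0005, -0.0001, 0.0005, -0.2915, 0.0199, -0.001, 1], [-0.0005, -0.0001, 0.0005, -0.2915, 0.02, -0.001, 1], [-0.0005, -0.0001, 0.0005, -0.2915, 0.0201, -0.0009, 1]]
```

View pics/c5.png

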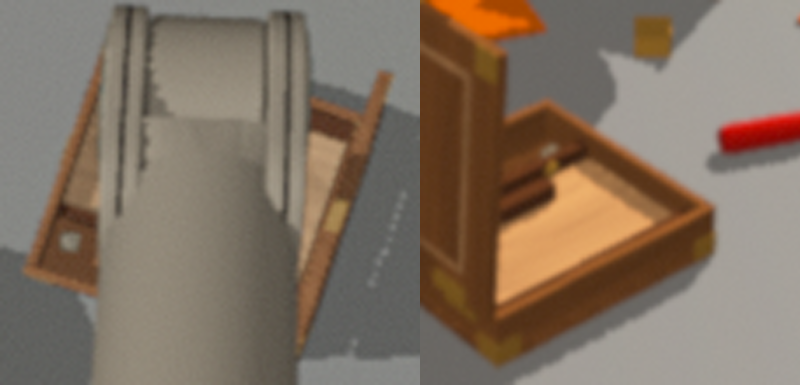

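The panel is flat: the rail at (560,165) and a brass catch at (552,168) now stand above it. Now for the lid.

step_arm(series=[[[0, 0, 0, -0.29, 0.02, 0, 1], [0, 0, 0, -0.29, 0.02, 0, 1], [0, 0, 0, -0.29, 0.02, 0, 1], [0, 0, 0, -0.29, 0.02, 0, 1], [0, 0, 0, 0, 0, 0.2, 1], [0, 0, 0, 0, 0, 0.25, 1], [0, 0, 0, 0, 0, 0.15, 1], [0, 0, 0, 0, 0, 0, 1], [0, 0, 0, 0, 0, 0, 1]]])

```text
clock: 13.55
eef_pos: [455.2, -97.3, 239.2]
tool_rot: [-3.138, 0.001, 1.252]
force: [0.4, -0.1, -0.0]
width: 0.3
gripper_force: 0.0
```

```bash
python3 - <<'E'
from plan import *
report()
W=[]
for th,off in [(82,14),(75,13),(65,12),(55,11)]:
    t=np.radians(th);r=195
    W.append((0,-108+r*np.cos(t)-10*np.sin(t)-off,46+r*np.sin(t)+10*np.cos(t),0,1,2))
print(np.round(W,0).tolist());rows(W,step=30)
E
```

```text
t 13.55 case [  -0.3 -174.5  239.2] rot(case) [-0.1  0.2  0.1] F case [ 0.4  0.1 -0. ] w 0.3 gf 0.0 q [-0.24  0.4   0.54  2.01 -0.28  0.81  0.14]
[[0.0, -105.0, 240.0, 0.0, 1.0, 2.0], [0.0, -80.0, 237.0, 0.0, 1.0, 2.0], [0.0, -47.0, 227.0, 0.0, 1.0, 2.0], [0.0, -15.0, 211.0, 0.0, 1.0, 2.0]]
t 13.55 case [  -0.3 -174.5  239.2] rot(case) [-0.1  0.2  0.1] F case [ 0.4  0.1 -0. ] w 0.3 gf 0.0 q [-0.24  0.4   0.54  2.01 -0.28  0.81  0.14]
9
[[-0.0016, 0.0004, 0.0005, 0.155, 0.0009, -0.0029, 1], [-0.0016, 0.0004, 0.0005, 0.155, 0.0008, -0.0029, 1], [-0.0016, 0.0004, 0.0005, 0.155, 0.0007, -0.0028, 1], [0.0001, 0.0, -0.0001, 0.0819, 0.0, 0.0118, 1], [0.0001, 0.0, -0.0001, 0.0819, 0.0, 0.0118, 1], [0.0, 0.0, 0.0, 0.1118, 0.0, 0.0333, 1], [0.0, 0.0, 0.0, 0.1118, 0.0, 0.0333, 1], [0.0, 0.0, 0.0, 0.1044, 0.0, 0.0516, 1], [0.0, 0.0, 0.0, 0.1044, 0.0, 0.0516, 1]]
```

step_arm(series=[[[0, 0, 0, 0.155, 0, 0, 1], [0, 0, 0, 0.155, 0, 0, 1], [0, 0, 0, 0.155, 0, 0, 1], [0, 0, 0, 0.08, 0, 0.012, 1], [0, 0, 0, 0.08, 0, 0.012, 1], [0, 0, 0, 0, 0, 0, 1]]])

```text
clock: 14.15
eef_pos: [485.8, -6.8, 236.4]
tool_rot: [-3.141, -0.001, 1.255]
force: [-0.2, -0.5, 0.7]
width: 0.0
gripper_force: 0.0
```

```bash
python3 - <<'E'
from plan import *
report()
W=[]
for th,off in [(65,12),(55,11),(45,10),(35,8)]:
    t=np.radians(th);r=195
    W.append((0,-108+r*np.cos(t)-10*np.sin(t)-off,46+r*np.sin(t)+10*np.cos(t),0,1,2))
rows(W,step=25)
E
```

```text
t 14.15 case [  0.3 -79.  236.4] rot(case) [0.1 0.  0.2] F case [-0.  -0.5  0.7] w 0.0 gf 0.0 q [-0.42  0.43  0.53  1.97 -0.3   0.82 -0.04]
t 14.15 case [  0.3 -79.  236.4] rot(case) [0.1 0.  0.2] F case [-0.  -0.5  0.7] w 0.0 gf 0.0 q [-0.42  0.43  0.53  1.97 -0.3   0.82 -0.04]
8
[[-0.0005, -0.0006, 0.0021, 0.1079, -0.0005, 0.0315, 1], [-0.0005, -0.0006, 0.0021, 0.1079, -0.0007, 0.0315, 1], [0.0, 0.0, 0.0, 0.1044, 0.0, 0.0516, 1], [0.0, 0.0, 0.0, 0.1044, 0.0, 0.0516, 1], [0.0, 0.0, 0.0, 0.0939, 0.0, 0.0684, 1], [0.0, 0.0, 0.0, 0.0939, 0.0, 0.0684, 1], [0.0, 0.0, 0.0, 0.0839, 0.0, 0.0831, 1], [0.0, 0.0, 0.0, 0.0839, 0.0, 0.0831, 1]]
```

step_arm(series=[[[0, 0, 0, 0.108, 0, 0.032, 1], [0, 0, 0, 0.108, 0, 0.032, 1], [0, 0, 0, 0.104, 0, 0.052, 1], [0, 0, 0, 0.104, 0, 0.052, 1], [0, 0, 0, 0.094, 0, 0.068, 1]]])

```text
clock: 14.65
eef_pos: [509.7, 67.5, 199.9]
tool_rot: [-3.14, -0.001, 1.253]
force: [-0.2, -1.9, 3.3]
width: 0.1
gripper_force: 1.3
```

```bash
python3 - <<'E'
from plan import *
W=[]
for th,off in [(42,9),(32,8),(22,7),(12,6),(4,6)]:
    t=np.radians(th);r=190
    W.append((0,-108+r*np.cos(t)-10*np.sin(t)-off,46+r*np.sin(t)+10*np.cos(t),0,1,2))
rows(W,step=25)
S=ctrl.get_image("side")
for u in ctrl.recognise(S,"lid_edge")[:2]:print(u)
E
```

```text
t 14.65 case [ -0.3  -0.9 199.9] rot(case) [0.  0.1 0.1] F case [ 0.4 -1.9  3.3] w 0.1 gf 1.3 q [-0.52  0.52  0.49  1.94 -0.35  0.77 -0.15]
10
[[-0.001, -0.0004, 0.0014, 0.0612, 0.0013, 0.0645, 1], [-0.001, -0.0004, 0.0014, 0.0613, 0.0012, 0.0645, 1], [0.0, 0.0, 0.0, 0.0744, 0.0, 0.0847, 1], [0.0, 0.0, 0.0, 0.0744, 0.0, 0.0847, 1], [0.0, 0.0, 0.0, 0.0586, 0.0, 0.0957, 1], [0.0, 0.0, 0.0, 0.0586, 0.0, 0.0957, 1], [0.0, 0.0, 0.0, 0.0412, 0.0, 0.1039, 1], [0.0, 0.0, 0.0, 0.0412, 0.0, 0.1039, 1], [0.0, 0.0, 0.0, 0.0169, 0.0, 0.0869, 1], [0.0, 0.0, 0.0, 0.0169, 0.0, 0.0869, 1]]
{'centre': [309.5, 234.0], 'score': 0.7}
```

step_arm(series=[[[0, 0, 0, 0.061, 0, 0.065, 1], [0, 0, 0, 0.061, 0, 0.065, 1], [0, 0, 0, 0.074, 0, 0.085, 1], [0, 0, 0, 0.074, 0, 0.085, 1], [0, 0, 0, 0.059, 0, 0.096, 1], [0, 0, 0, 0.059, 0, 0.096, 1], [0, 0, 0, 0.041, 0, 0.104, 1]]])

```text
clock: 15.45
eef_pos: [529.2, 127.8, 109.7]
tool_rot: [-3.139, 0.0, 1.253]
force: [-0.2, -0.4, 1.6]
width: 0.2
gripper_force: 0.9
```

```bash
python3 - <<'E'
from plan import *
rows([(0,65,75,0,1,1),(0,67,62,0,1,1),(0,67,54,0,1,2)])
E
```

```text
t 15.45 case [ -0.8  62.4 109.7] rot(case) [-0.   0.1  0.1] F case [-0.1 -0.4  1.6] w 0.2 gf 0.9 q [-0.55  0.69  0.41  1.93 -0.45  0.62 -0.17]
4
[[-0.0027, 0.0001, 0.0024, 0.017, 0.0059, 0.2316, 1], [0.0, 0.0, 0.0, 0.0133, 0.0, 0.0867, 1], [0.0, 0.0, 0.0, 0.0, 0.0, 0.0267, 1], [0.0, 0.0, 0.0, 0.0, 0.0, 0.0267, 1]]
```

step_arm(series=[[[0, 0, 0, 0.01, 0, 0.12, 1], [0, 0, 0, 0.007, 0, 0.11, 1], [0, 0, 0, 0.01, 0, 0.08, 1], [0, 0, 0, 0, 0, 0.03, 1], [0, 0, 0, 0, 0, 0, 1], [0, 0, 0, 0, 0, 0, 1]]])

```text
clock: 16.05
eef_pos: [530.1, 130.5, 60.4]
tool_rot: [-3.14, 0.0, 1.252]
force: [1.1, 0.2, -0.4]
width: -0.1
gripper_force: 0.0
```

```bash
python3 - <<'E'
from plan import *
report()
E
```

```text
t 16.05 case [-0.7 65.3 60.4] rot(case) [-0.   0.1  0.1] F case [ 0.9  0.6 -0.4] w -0.1 gf 0.0 q [-0.51  0.76  0.35  1.95 -0.5   0.51 -0.13]
```

step_arm(series=[[[0, 0, 0, 0, 0, 0.015, 1], [0, 0, 0, 0, 0, 0.015, 1], [0, 0, 0, 0, 0, 0.013, 1], [0, 0, 0, 0, 0, 0, 1], [0, 0, 0, 0, 0, 0, 1]]])

```text
clock: 16.55
eef_pos: [530.7, 130.8, 55.9]
tool_rot: [-3.141, -0.002, 1.252]
force: [-3.4, -1.6, 18.0]
width: 0.3
gripper_force: 9.1
```

```bash
python3 - <<'E'
from plan import *
report()
E
```

```text
t 16.55 case [-0.3 65.7 55.9] rot(case) [0.1 0.1 0.1] F case [-2.7 -2.6 18. ] w 0.3 gf 9.1 q [-0.51  0.77  0.34  1.95 -0.51  0.5  -0.13]
```

The lid's outer face is at z=55.9 under 18 N, so it is shut (56 mm expected). I retreat and check.

step_arm(series=[[[0, 0, 0, 0, 0, -0.05, 1], [0, 0, 0, 0, 0, -0.25, 1], [0, 0, 0, 0, 0, -0.28, 1], [0, 0, 0, 0, 0, -0.28, 1], [0, 0, 0, 0, 0, -0.2, 1], [0, 0, 0, 0, 0, 0, 1], [0, 0, 0, 0, 0, 0, 1], [0, 0, 0, 0, 0, 0, 1]]])

```text
clock: 17.35
eef_pos: [529.5, 130.8, 211.7]
tool_rot: [-3.138, 0.001, 1.253]
force: [-0.3, 0.6, 0.8]
width: -0.0
gripper_force: 0.0
```

```bash
python3 - <<'E'
from plan import *
report()
S=ctrl.get_image("side");im=S["img"].copy()
for u in proj(S,c2w(P,[(102,108,56),(-102,108,56),(102,-108,56)])): cv2.circle(im,tuple(int(v) for v in u.round()),1,(0,255,0),-1)
save({"img":cv2.resize(im[175:315,240:400],None,fx=4,fy=4,interpolation=cv2.INTER_CUBIC)},"c6.png")
E
```

```text
t 17.35 case [ -1.5  65.4 211.7] rot(case) [-0.1  0.2  0.1] F case [-0.5  0.5  0.8] w -0.0 gf 0.0 q [-0.63  0.55  0.51  1.84 -0.35  0.85 -0.26]
```

View pics/c6.png

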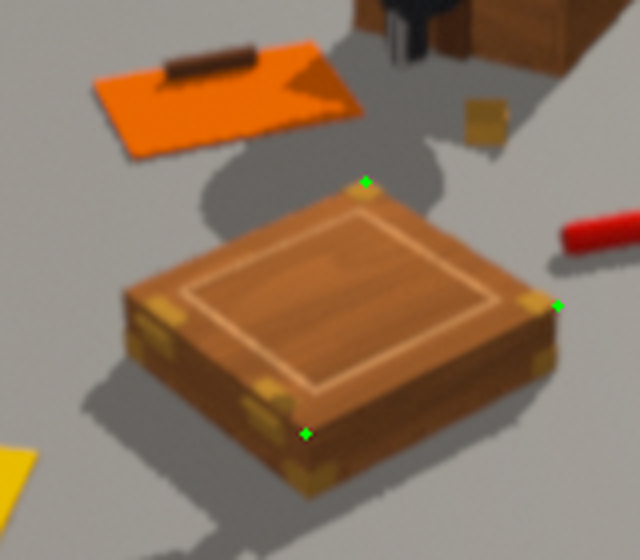

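The lid lies flat: its corners match the projected marks at (365,182), (558,306) and (306,434). The robot is clear of everything.

```bash
python3 -c "
from cell import ctrl
print(ctrl.finish_job())"
```

```text
the job is handed in; nothing more can be done
None
```

I tucked the panel's far edge in under the lip, snapped the panel flat past the catches, closed the lid fully, and handed the job in at about 17 s; no verdict came back.

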